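Seat and hold the inner panel of a pump control box

TASK

Lift the lid of the grey control box right over until it rests back on its stop, then turn the quarter-turn fastener on the inner panel until the slot in its wing head lines up with the two marks on the panel. Then push the panel down beside the fastener until it sits fully home against the frame, and finish while still holding it there, with the fastener's head left free so that I can lock it. Leave the other things on the bench where they are.

Things in the scene. Friction and masses are not known exactly. Their poses are not given: they have to be found in the camera images.
- enclosure: Grey steel control box lying on its back, screwed to the bench, 280 mm (its x) by 230 mm (its y), rim 125 mm above the bench, walls 4 mm. Origin: centre of its underside, on the bench. The lid is hinged along its +y side. Inside, an aluminium inner panel lies on a frame, its top face 87 mm above the bench when home.
- lid (a joint): Lid of the box, 286 by 239 mm, 3 mm thick, about 0.75 kg, on a plain free hinge along the +y rim. Angle in rad: 0 shut, growing as the opening (-y) edge rises and swings over; 1.85 is open on its stop, leaning 16 degrees past upright. Let go short of upright it falls shut; past upright it falls onto its stop and stays there.
- lid_hinge (a point): Point on the lid's hinge line (118 mm to the box's +y side of its centre, 125 mm above the bench), half way along it. It turns with the lid: with the lid shut its axes are those of the box; x runs along the hinge; y points away from the lid, z out of its outer face.
- lid_handle (a point): Middle of the bow handle on the lid's outer face near the opening edge: a steel bar 10 mm in diameter, about 100 mm long, parallel to the hinge, its centre line 37 mm clear of the lid's face and 31 mm in from the opening edge. From lid_hinge it lies at (0, -205, 40) mm in the axes that turn with the lid.
- panel (a joint): Aluminium inner panel, 250 (box x) by 195 mm (box y), 3 mm thick, hooked at its +y edge, sprung up at its -y edge. Angle in rad about the hooked edge: 0 fully home on the frame, about 0.05 sprung up (fastener then 7.6 mm higher). It goes home only while the fastener is aligned: else the fastener's cross pin stops it after 1 to 2 mm. Let go, it springs up again.
- panel_left (a point): Point on the panel's top face, 70 mm towards the box's -x from the fastener's axis: bare flat panel, a good place to push. Pushing the panel home here takes about 7 N; there it stops hard on the frame.
- panel_right (a point): As panel_left, but 70 mm towards the box's +x from the fastener's axis.
- fastener (a joint): Quarter-turn fastener through the panel: angle in rad from its slot to the line of the two engraved marks. 0 is aligned (slot parallel to the box's x); it starts negative and grows as the head is turned clockwise seen from above. It turns stiffly (0.05 N m), stays where it is left, end stops at -1.65 and 0.6. Its cross pin enters the receptacle within about 0.2 rad of 0.
- fastener_head (a point): Middle of the top of the fastener's wing head, 20 mm above the panel's top face, 55 mm to the -y side of the box's centre. The wing is an upright steel bar 36 mm long (this point's x, the slot's direction), 9 mm thick (y), 17 mm high, on a round flange 34 mm wide and 3 mm high lying on the panel. The nearest wall is 56 mm from its axis.
- screwdriver: Screwdriver, 200 mm long, lying to the right of the box, not needed. Origin: its middle, on the bench.
- wrench: Steel spanner, 180 mm long, lying to the left of the box, not needed. Origin: its middle, on the bench.
- tape_measure: Yellow and black tape measure, 70 by 42 by 62 mm, not needed. Origin: centre of its underside.
- breaker: White spare circuit breaker standing on end, 60 by 18 by 85 mm, not needed. Origin: under its middle.
- cable_gland: Black plastic cable gland, 38 mm wide, 44 mm high, not needed. Origin: centre of its underside.
- tape_roll: Roll of black insulating tape, 68 mm in diameter, 19 mm high, lying flat on the lid's side of the box, not needed. Origin: centre of its underside.
- screw_jar: Clear jar of brass screws, 72 mm in diameter, 95 mm high, not needed. Origin: centre of its underside.

How it is judged:
By the outcome, as a careful person would: the job done as asked, in the order asked, and still so for the second after the job is handed in, while the arm keeps its last pose, push and grip.
It also fails if it takes over 66 s, if anything falls off the work surface, if the arm or the gripper's body presses on something with over 40 N, if the wrist force passes 120 N, or if a joint passes its speed limit or range.

ROBOT

A 6-joint arm with a two-finger parallel gripper is mounted at the origin on the work surface. World frame = base frame: x ahead of the robot, y to its left, z up, the work surface at z = 0. Lengths are in m, angles in rad, forces in N, time in s.
With the tool pointing down it reaches from about 0.35 to 0.975 m from the base axis. Payload 7.1 kg.
Tool frame: the origin (TCP) lies midway between the tips of the shut fingers; the grasp point (between the pads) lies 19 mm behind it; z points along the fingers, y is the line along which they close (so a half turn about z gives the same grasp; the last joint's range is limited). The gripper opens to 88 mm and grips with 3 to 60 N. Pads are 20 mm wide; open, the fingers measure 115 mm over their backs; the gripper's body (75 mm by 178 mm) begins 61 mm behind the grasp point.
Start: joints at [-1.159, 0.423, 1.63, -0, 1.089, -0.019], TCP at [0.261, -0.568, 0.201] pointing down, gripper open.
Joint ranges: [-3, 3], [-0.9, 2.11], [0.09, 2.58], [-1.31, 4.45], [0.11, 2.69], [-2.54, 2.54]. Speed limits (rad/s): [2.39, 2.39, 3.01, 3.14, 3.14, 3.14].

INTERFACE

Orientations are given as a unit quaternion [w, x, y, z].
In Python, from station import move_pose, movel, movej, command_gripper, wait, inverse_kinematics, read_camera, camera_info, MotionError, job_done, get_time, get_joint_pos, get_qvel, get_effort, get_tcp_pos, get_ee_rot, get_ft_force, get_ft_torque, get_grip_width, get_finger_force gives the robot as it stands. Calls block until the motion is done:
- move_pose(position, orientation): joint-space move of the TCP to a pose.
- movel(position, frame=None, v=0.15, until_force=None): straight line of the TCP; frame=None keeps the orientation; v is the mean speed in m/s. With until_force (N) it stops when the force on the tool has changed by that much, and returns True; else False.
- movej(angles): joint-space move.
- command_gripper(opening): opening from 0.0 (shut) to 1.0 (fully open); the grip force is fixed at half the most; returns when the fingers have stopped.
- wait(seconds).
- inverse_kinematics(position, orientation): joint angles nearest the present ones, or None.
- read_camera(name): name is "scene" or "top" or "wrist"; returns the picture (480x640x3 uint8, red, green, blue); there is no depth.
- camera_info(name): a dict with "intrinsics" (3x3 intrinsics, pixels), "dist" ([k1, k2, p1, p2, k3] as OpenCV has them; the pictures are not rectified), "T" (4x4, takes a point from camera to world coordinates); the wrist camera has in their place "tool_from_camera" (4x4, takes a point from camera to tool coordinates, whose origin is the TCP and whose axes are the flange's). Camera axes: x right, y up, looking along -z (the intrinsics and any distortion apply to the point x, -y, -z); pixel columns grow to the right and rows downward; lengths in m; the calibration is good to about 2 mm. A picture is of the moment at which its call begins: read the wrist's pose just before it. camera_info takes no time and is no camera call.
A pose or a line that the arm cannot do raises MotionError and nothing moves.
- job_done(): hands the job in; it is judged then, once.
Readings, each from a call of its own:
- get_time(): time.
- get_joint_pos(): joint angles.
- get_qvel(): joint speeds.
- get_effort(): joint torques, N m.
- get_tcp_pos(): TCP position.
- get_ee_rot(): TCP orientation.
- get_ft_force(): force on the tool from outside, world axes, zero at the start.
- get_ft_torque(): the same for the moment, N m.
- get_grip_width(): opening from 0.0 (shut) to 1.0 (fully open).
- get_finger_force(): force on a finger pad.
Only numpy, scipy, OpenCV 4.12 (cv2) and the standard library are available. Lean on these libraries where they do the work, as an engineer would, in place of code of your own. Each camera call takes 0.05 s, during which the arm holds its last target. There are 200 camera calls.

## Working session

There is one attempt and no reset: what is moved stays moved. The work goes in short steps, each a Python script; the robot and the scene stay as the last script left them, time stands still between calls to the robot, and variables do not carry over. Pictures are saved under pics/ and viewed, at most 10 in all, crops included, and the job is handed in when it is done.

```bash
ls; mkdir -p pics; python3 - <<'E'
from station import *
import cv2,numpy as np
np.set_printoptions(precision=4,suppress=True)
for n in ("scene","top"):
    im=read_camera(n); cv2.imwrite(f"pics/{n}0.png",im[:,:,::-1])
for n in ("scene","top","wrist"): print(n,camera_info(n))
print(get_time(),get_ee_rot(),get_tcp_pos())
E
```

```text
pics
scene {'intrinsics': array([[522.0777,   0.    , 313.0927],
       [  0.    , 522.0777, 237.5099],
       [  0.    ,   0.    ,   1.    ]]), 'dist': array([-0.1085,  0.    ,  0.    ,  0.    ,  0.    ]), 'T': array([[ 0.7921, -0.4728,  0.3861,  0.9313],
       [ 0.6102,  0.6312, -0.4788, -0.4611],
       [-0.0174,  0.6148,  0.7885,  0.8647],
       [ 0.    ,  0.    ,  0.    ,  1.    ]])}
top {'intrinsics': array([[531.2056,   0.    , 318.872 ],
       [  0.    , 531.2056, 245.9713],
       [  0.    ,   0.    ,   1.    ]]), 'dist': array([-0.0933,  0.    ,  0.    ,  0.    ,  0.    ]), 'T': array([[ 0.0238,  0.9846, -0.1731,  0.3954],
       [-0.9991,  0.0293,  0.0293,  0.0146],
       [ 0.0339,  0.1722,  0.9845,  1.1294],
       [ 0.    ,  0.    ,  0.    ,  1.    ]])}
wrist {'intrinsics': array([[414.9994,   0.    , 310.2707],
       [  0.    , 414.9994, 230.5243],
       [  0.    ,   0.    ,   1.    ]]), 'dist': array([-0.0563,  0.    ,  0.    ,  0.    ,  0.    ]), 'tool_from_camera': array([[-0.0005,  0.9617,  0.2742,  0.0749],
       [ 1.    ,  0.0006, -0.0003,  0.0008],
       [-0.0005,  0.2742, -0.9617, -0.1836],
       [ 0.    ,  0.    ,  0.    ,  1.    ]])}
0.1 [-0.0007  0.9769  0.2137 -0.0001] [ 0.2608 -0.5674  0.2002]
```

View pics/top0.png

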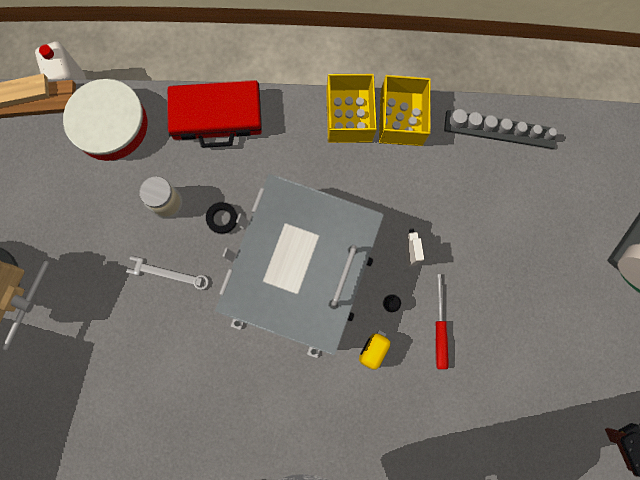

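View pics/scene0.png

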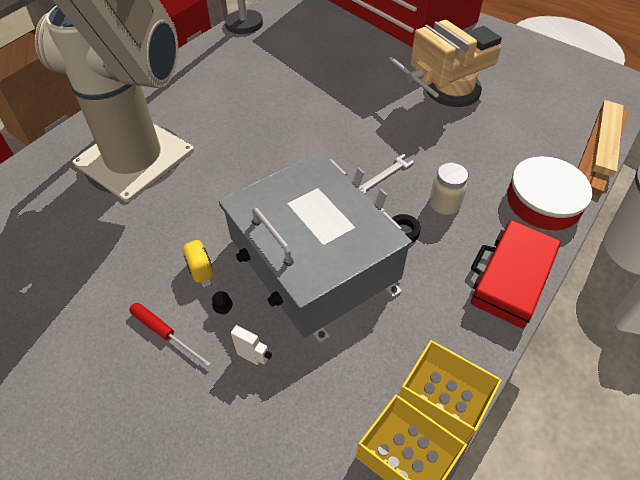

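The top view shows the shut lid with corners near (272,177), (383,213), (337,353) and (219,311), and the handle from (351,249) to (335,304). The hinges are on the left, towards world +y. In the scene view the lid corners are near (219,203), (301,308), (411,240) and (324,154). The tape measure, breaker and gland stand in front of the opening edge.

```bash
cat > h.py <<'E'
from station import *
import cv2,numpy as np,json
from scipy.spatial.transform import Rotation as R
np.set_printoptions(precision=4,suppress=True)
def cam(n):
    c=camera_info(n)
    if n!="wrist": return c,c["T"]
    w=get_ee_rot(); T=np.eye(4); T[:3,:3]=R.from_quat(np.r_[w[1:],w[0]]).as_matrix(); T[:3,3]=get_tcp_pos()
    return c,T@c["tool_from_camera"]
def rays(c,T,uv):
    p=cv2.undistortPoints(np.array(uv,float).reshape(-1,1,2),c["intrinsics"],c["dist"]).reshape(-1,2)
    d=np.c_[p[:,0],-p[:,1],-np.ones(len(p))]@T[:3,:3].T
    return T[:3,3],d
def onplane(c,T,uv,z):
    o,d=rays(c,T,uv); return o+d*((z-o[2])/d[:,2])[:,None]
def project(c,T,P):
    q=(np.atleast_2d(P)-T[:3,3])@T[:3,:3]; q=q*[1,-1,-1]
    return cv2.projectPoints(q,np.zeros(3),np.zeros(3),c["intrinsics"],c["dist"])[0].reshape(-1,2)
def quat(M):
    q=R.from_matrix(M).as_quat(); return np.r_[q[3],q[:3]]
E
python3 - <<'E'
from h import *
# lid corners, order: (-x,-y),(+x,-y),(+x,+y),(-x,+y) in box axes
L=np.array([[-143,-118],[143,-118],[143,121],[-143,121]])/1e3
px={"top":[(337,353),(383,213),(272,177),(219,311)],"scene":[(219,203),(301,308),(411,240),(324,154)]}
allP=[]
for n in px:
    c,T=cam(n); im=cv2.cvtColor(cv2.imread(f"pics/{n}0.png"),cv2.COLOR_BGR2GRAY)
    uv=cv2.cornerSubPix(im,np.array(px[n],np.float32).reshape(-1,1,2),(4,4),(-1,-1),(3,30,.01)).reshape(-1,2)
    P=onplane(c,T,uv,.128)[:,:2]; allP.append(P)
    print(n,uv.tolist(),P.tolist(),"sides",np.linalg.norm(P-np.roll(P,-1,0),axis=1))
P=np.vstack(allP)
for Q,l in ((P,np.vstack([L,L])),(allP[0],L),(allP[1],L)):
    a,b=Q-Q.mean(0),l-l.mean(0)
    yaw=np.arctan2((b[:,0]*a[:,1]-b[:,1]*a[:,0]).sum(),(a*b).sum())
    Rz=np.array([[np.cos(yaw),-np.sin(yaw)],[np.sin(yaw),np.cos(yaw)]])
    t=Q.mean(0)-Rz@l.mean(0); print("pose",t,yaw,"res mm",1e3*np.linalg.norm(Q-(l@Rz.T+t),axis=1))
    print(" handle pred",Rz@[0,-.087]+t)
c,T=cam("top"); print("handle ends",onplane(c,T,[(351,249),(335,304)],.165))
c,T=cam("scene"); print("handle ends sc",onplane(c,T,[(256,212),(290,261)],.165))
E
```

```text
top [[336.2568664550781, 349.3961486816406], [383.1268310546875, 214.15982055664062], [272.0, 177.0], [219.0, 311.0]] [[0.37711333499406496, -0.05219118364168727], [0.6380131043185715, -0.1387892531111918], [0.705754893328042, 0.07987481238346997], [0.44234382978659686, 0.1688183054112272]] sides [0.2749 0.2289 0.278  0.2304]
scene [[217.84561157226562, 200.44699096679688], [300.3031311035156, 307.45751953125], [413.1679382324219, 241.84603881835938], [325.7728576660156, 150.41412353515625]] [[0.3700430047628732, -0.05178139874488297], [0.6418704851179153, -0.1403640531419197], [0.7189815746197029, 0.08514934161377613], [0.45245899221291336, 0.1824310643011307]] sides [0.2859 0.2383 0.2837 0.2483]
pose [0.5428 0.0152] -0.32228865545612423 res mm [ 7.3203  4.4587 12.0611  7.2107  0.4255  1.8019  2.2182  9.9506]
 handle pred [ 0.5153 -0.0673]
pose [0.5403 0.013 ] -0.31103298824212006 res mm [9.6313 4.9161 9.0001 3.3285]
 handle pred [ 0.5137 -0.0698]
pose [0.5453 0.0174] -0.33308878162911376 res mm [4.7364 0.4663 1.0755 4.7243]
 handle pred [ 0.5169 -0.0648]
handle ends [[ 0.561  -0.0736  0.165 ]
 [ 0.459  -0.0459  0.165 ]]
handle ends sc [[ 0.4726 -0.0515  0.165 ]
 [ 0.5882 -0.0978  0.165 ]]
```

```bash
cat >> h.py <<'E'
def box():
    d=json.load(open("box.json")); y=d["yaw"]; t=np.r_[d["t"],0.]
    return R.from_euler("z",y).as_matrix(),t,y
def down(yaw,tilt=0.,M=None):
    "tool pointing down, its x at world yaw; tilt about box x (tool back leans to box +y)"
    A=R.from_euler("z",yaw).as_matrix()@np.diag([1,-1,-1.])
    if tilt: A=R.from_rotvec(-tilt*M[:,0]).as_matrix()@A
    return quat(A)
def snap(n,f):
    c,T=cam(n); im=read_camera(n); cv2.imwrite(f"pics/{f}.png",im[:,:,::-1]); return c,T,im
E
python3 - <<'E'
from h import *
json.dump({"t":[.545,.0165],"yaw":-.325},open("box.json","w"))
M,t,y=box()
p=M@[0,0,.43]+t
q=inverse_kinematics(p,down(y+np.pi)); print(q)
move_pose(p,down(y+np.pi)); wait(.3)
c,T,im=snap("wrist","w1"); print(get_time(),get_joint_pos()); np.save("T1.npy",T)
E
```

```text
[ 0.0084  0.1185  1.52   -0.      1.5031 -1.2374]
2.9 [ 0.008   0.1187  1.52    0.      1.5031 -1.2374]
```

View pics/w1.png

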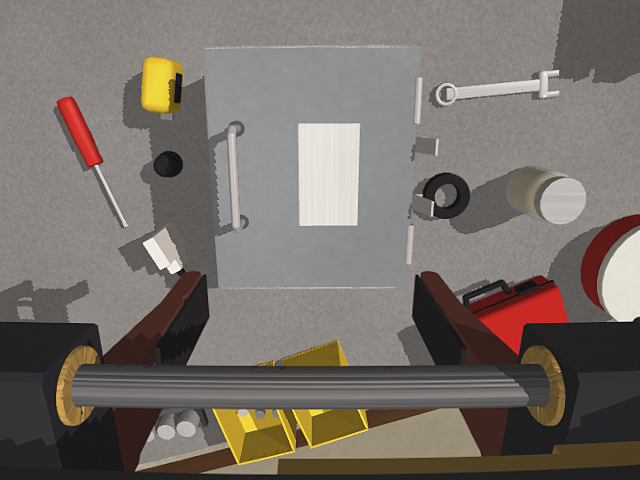

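The wrist view shows the lid corners near (205,47), (421,46), (411,289) and (219,288). The handle bar runs from about (234,128) to (237,226). Next I fit the pose from a colour mask.

```bash
python3 - <<'E'
from h import *
c=camera_info("wrist"); T=np.load("T1.npy"); bgr=cv2.imread("pics/w1.png")
ref=bgr[80,270].astype(int); print(ref, bgr[20,300], bgr[200,190])
m=(np.abs(bgr.astype(int)-ref).max(2)<30)&(bgr[:,:,0].astype(int)-bgr[:,:,2]>6)
m=cv2.morphologyEx(m.astype(np.uint8),cv2.MORPH_OPEN,np.ones((5,5)))
cs,_=cv2.findContours(m,cv2.RETR_EXTERNAL,cv2.CHAIN_APPROX_NONE); k=max(cs,key=cv2.contourArea)
pts=k.reshape(-1,2).astype(float); g=np.array([(205,47),(219,288),(411,289),(421,46)],float)
def edge(a,b):
    d=(b-a)/np.linalg.norm(b-a); n=np.array([-d[1],d[0]]); s=(pts-a)@d
    p=pts[(np.abs((pts-a)@n)<5)&(s>15)&(s<np.linalg.norm(b-a)-15)]
    vx,vy,x,y=cv2.fitLine(p.astype(np.float32),cv2.DIST_HUBER,0,.01,.01).ravel(); return np.cross([x,y,1],[x+vx,y+vy,1])
E=[edge(g[i],g[(i+1)%4]) for i in range(4)]
uv=[]
for i in range(4):
    x=np.cross(E[i-1],E[i]); uv.append(x[:2]/x[2])
uv=np.array(uv); print(uv)
P=onplane(c,T,uv,.128)[:,:2]; print(P,np.linalg.norm(P-np.roll(P,-1,0),axis=1))
l=np.array([[-143,-118],[143,-118],[143,121],[-143,121]])/1e3
a,b=P-P.mean(0),l-l.mean(0)
yaw=np.arctan2((b[:,0]*a[:,1]-b[:,1]*a[:,0]).sum(),(a*b).sum()); Rz=R.from_euler("z",yaw).as_matrix()[:2,:2]
t=P.mean(0)-Rz@l.mean(0); print("pose",t,yaw,1e3*np.linalg.norm(P-(l@Rz.T+t),axis=1))
# handle bar: bright pixels in its strip
hm=np.zeros_like(m); hm[145:212,222:248]=(bgr[145:212,222:248].astype(int).min(2)>ref.max()+12)
ys,xs=np.nonzero(hm); vx,vy,x0,y0=cv2.fitLine(np.c_[xs,ys].astype(np.float32),cv2.DIST_HUBER,0,.01,.01).ravel()
hu=[(x0+(v-y0)*vx/vy,v) for v in (128,177,226)]; H=onplane(c,T,hu,.165); print(len(xs),hu,H,((H[:,:2]-t)@Rz))
json.dump({"t":t.tolist(),"yaw":yaw},open("box.json","w"))
for n,px in (("top",[(337,353),(383,213),(272,177),(219,311)]),("scene",[(219,203),(301,308),(411,240),(324,154)])):
    cc,TT=cam(n); print(n,project(cc,TT,np.c_[l@Rz.T+t,np.full(4,.128)])-px)
E
```

```text
[148 149 146] [132 135 140] [88 90 93]Traceback (most recent call last):
  File "<stdin>", line 6, in <module>
ValueError: max() iterable argument is empty
```

```bash
cat > fit.py <<'E'
from h import *
c=camera_info("wrist"); T=np.load("T1.npy"); bgr=cv2.imread("pics/w1.png")
ref=bgr[80,270].astype(int)
f=cv2.GaussianBlur(bgr,(3,3),0).astype(int)
m=(f[:,:,0]-f[:,:,2]>-3)&(f.min(2)>105)
m=cv2.morphologyEx(m.astype(np.uint8),cv2.MORPH_OPEN,np.ones((5,5)))
cs,_=cv2.findContours(m,cv2.RETR_EXTERNAL,cv2.CHAIN_APPROX_NONE); k=max(cs,key=cv2.contourArea); print(cv2.contourArea(k))
pts=k.reshape(-1,2).astype(float); g=np.array([(205,47),(219,288),(411,289),(421,46)],float)
def edge(a,b):
    d=(b-a)/np.linalg.norm(b-a); n=np.array([-d[1],d[0]]); s=(pts-a)@d
    p=pts[(np.abs((pts-a)@n)<5)&(s>15)&(s<np.linalg.norm(b-a)-15)]; print(len(p))
    vx,vy,x,y=cv2.fitLine(p.astype(np.float32),cv2.DIST_HUBER,0,.01,.01).ravel(); return np.cross([x,y,1],[x+vx,y+vy,1])
E=[edge(g[i],g[(i+1)%4]) for i in range(4)]
uv=[]
for i in range(4):
    x=np.cross(E[i-1],E[i]); uv.append(x[:2]/x[2])
uv=np.array(uv); print(uv)
P=onplane(c,T,uv,.128)[:,:2]; print(P,np.linalg.norm(P-np.roll(P,-1,0),axis=1))
l=np.array([[-143,-118],[143,-118],[143,121],[-143,121]])/1e3
a,b=P-P.mean(0),l-l.mean(0)
yaw=np.arctan2((b[:,0]*a[:,1]-b[:,1]*a[:,0]).sum(),(a*b).sum()); Rz=R.from_euler("z",yaw).as_matrix()[:2,:2]
t=P.mean(0)-Rz@l.mean(0); print("pose",t,yaw,1e3*np.linalg.norm(P-(l@Rz.T+t),axis=1))
hm=np.zeros_like(m); hm[145:212,226:244]=(f[145:212,226:244].min(2)>ref.max()+12)
ys,xs=np.nonzero(hm); vx,vy,x0,y0=cv2.fitLine(np.c_[xs,ys].astype(np.float32),cv2.DIST_HUBER,0,.01,.01).ravel()
hu=[(x0+(v-y0)*vx/vy,v) for v in (128,177,226)]; H=onplane(c,T,hu,.165); print(len(xs),hu,H,((H[:,:2]-t)@Rz))
json.dump({"t":t.tolist(),"yaw":yaw},open("box.json","w"))
for n,px in (("top",[(337,353),(383,213),(272,177),(219,311)]),("scene",[(219,203),(301,308),(411,240),(324,154)])):
    cc,TT=cam(n); print(n,project(cc,TT,np.c_[l@Rz.T+t,np.full(4,.128)])-px)
E
python3 fit.py
```

```text
45787.5
124
162
104
186
[[201.9851  45.    ]
 [218.3741 288.    ]
 [405.7802 288.    ]
 [419.5511  45.    ]]
[[ 0.3676 -0.0497]
 [ 0.6401 -0.1403]
 [ 0.7166  0.0856]
 [ 0.4439  0.1757]] [0.2872 0.2385 0.2872 0.2379]
pose [0.5416 0.0164] -0.32250290741485893 [1.0273 0.6374 1.0502 0.9093]
425 [(np.float32(230.74095), 128), (np.float32(233.41144), 177), (np.float32(236.08194), 226)] [[ 0.462  -0.0452  0.165 ]
 [ 0.5114 -0.0615  0.165 ]
 [ 0.5638 -0.079   0.165 ]] [[-0.056  -0.0837]
 [-0.004  -0.0835]
 [ 0.0513 -0.0834]]
top [[-1.8964  1.0299]
 [ 1.1817  0.2967]
 [-2.8268 -4.8863]
 [-4.0232 -1.1721]]
scene [[-1.1407 -3.3889]
 [-1.8781 -0.9968]
 [ 0.7101  0.6911]
 [-3.1236 -3.6101]]
```

The box pose is consistent: sides measure 287×238 mm with residuals of about 1 mm. Now grasp the handle.

```bash
python3 - <<'E'
from h import *
M,t,y=box(); q=down(y+np.pi)
h=M@[0,-.087,0]+t
move_pose(h+[0,0,.22],q)
print("hit",movel(h+[0,0,.147],v=.1,until_force=8))
print(get_tcp_pos(),get_ft_force())
command_gripper(0.0); wait(.2)
print(get_time(),get_grip_width()*88,get_finger_force(),get_ft_force(),get_tcp_pos())
# reachability of arc
g=M@[0,.118,.125]+t
for a in np.linspace(0,1.85,8):
    b=.28*a/1.85
    bar=g+M@[0,-.205*np.cos(a)+.04*np.sin(a),.205*np.sin(a)+.04*np.cos(a)]
    back=M@[0,np.sin(b),np.cos(b)]
    print(a,bar,inverse_kinematics(bar-.019*back,down(y+np.pi,b,M)))
E
```

```text
hit False
[ 0.5146 -0.0661  0.1476] [-0.3084  0.0553 -0.8473]
6.2417 0.5013011608062163 2.8030665032565594 [1.6858 4.2501 6.0355] [ 0.5155 -0.0658  0.1481]
0.0 [ 0.514  -0.0661  0.165 ] [-0.1509  0.3437  1.907  -0.      0.8909 -1.3992]
0.2642857142857143 [ 0.5196 -0.0495  0.2172] [-0.0944  0.2805  1.8528 -0.0458  1.0179 -1.3185]
0.5285714285714286 [ 0.5293 -0.0205  0.2629] [-0.0162  0.2452  1.7846 -0.0841  1.1374 -1.2282]
0.7928571428571429 [0.5424 0.0189 0.2991] [ 0.0764  0.2405  1.7059 -0.1167  1.244  -1.1317]
1.0571428571428572 [0.5581 0.0658 0.3232] [ 0.1741  0.2657  1.6206 -0.1446  1.3345 -1.0347]
1.3214285714285714 [0.5752 0.1171 0.3335] [ 0.2684  0.3166  1.5325 -0.168   1.4072 -0.9429]
1.5857142857142859 [0.5926 0.1691 0.3294] [ 0.3528  0.3877  1.446  -0.1877  1.4617 -0.8605]
1.85 [0.6091 0.2184 0.311 ] [ 0.4239  0.4724  1.3649 -0.2048  1.4986 -0.7896]
```

```bash
python3 - <<'E'
from h import *
print(get_grip_width(),get_finger_force(),get_ft_force())
a=read_camera("scene"); b=read_camera("wrist")
a=cv2.resize(a[120:320,180:420],None,fx=2,fy=2); b=cv2.resize(b,(400,300)); 
a=cv2.copyMakeBorder(a,0,0,0,800-480-0,cv2.BORDER_CONSTANT) if 0 else a
im=np.zeros((400,800,3),np.uint8); im[:,:480]=a; im[:240,480:]=cv2.resize(b,(320,240))
cv2.imwrite("pics/g1.png",im[:,:,::-1])
E
```

```text
0.00569660410007064 2.8030665032565594 [1.6858 4.2501 6.0355]
```

View pics/g1.png

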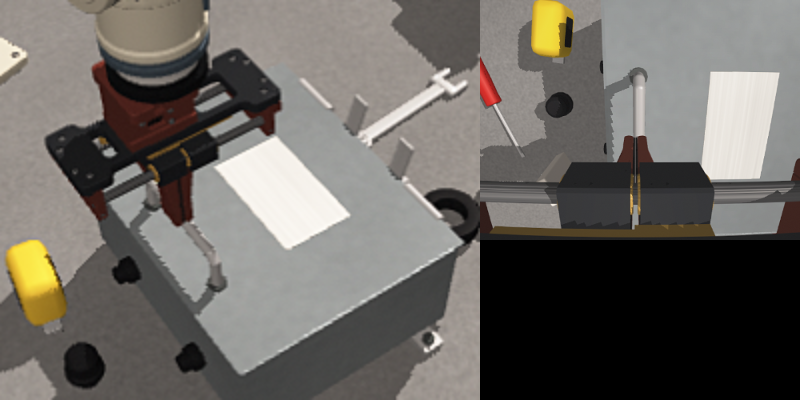

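The picture shows the fingers almost fully shut over the bar rather than gripping it. I'll open and look at where the bar sits relative to the fingers.

```bash
python3 - <<'E'
from h import *
command_gripper(1.0); wait(.2); print(get_grip_width(),get_ft_force(),get_tcp_pos(),get_time())
c,T,w=snap("wrist","w2"); np.save("T2.npy",T); a=read_camera("scene"); b=read_camera("top")
im=np.zeros((480,800,3),np.uint8); im[:300,:400]=cv2.resize(w,(400,300)); im[:400,400:]=cv2.resize(a[140:300,180:340],(400,400)); im[300:,:320]=cv2.resize(b[220:340,270:470],(320,180))
cv2.imwrite("pics/g2.png",im[:,:,::-1])
M,t,y=box()
for Y in(-.08,-.087,-.094): print(Y,project(c,T,np.array([M@[x,Y,z]+t for x in(-.045,-.03) for z in(.155,.165)])))
E
```

```text
1.0025800125898725 [-0.5351 -0.457   0.3918] [ 0.514  -0.0661  0.147 ] 7.9167
-0.08 [[328.6902 184.908 ]
 [329.7575 189.1232]
 [328.2977 218.9326]
 [329.3156 224.9603]]
-0.087 [[312.2979 184.9119]
 [312.4225 189.1276]
 [312.2697 218.9404]
 [312.3896 224.9691]]
-0.094 [[295.9042 184.9238]
 [295.086  189.1401]
 [296.2406 218.95  ]
 [295.4622 224.979 ]]
```

View pics/g2.png

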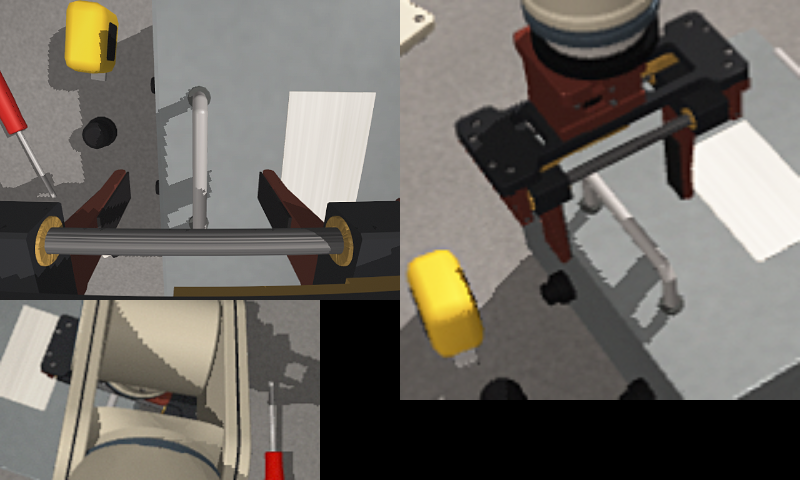

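The bar lies centred between the fingers in the image, so its height must be off. I'll probe it from above with the fingers shut.

```bash
python3 - <<'E'
from h import *
M,t,y=box()
p=M@[0,-.085,0]+t
movel(p+[0,0,.2]); command_gripper(0.0); wait(.1); print(get_grip_width(),get_finger_force(),get_ft_force())
for i in range(1):
    print(movel(p+[0,0,.135],v=.05,until_force=4),get_tcp_pos(),get_ft_force(),get_time())
E
```

```text
0.00498651624896025 0.0 [-0.7322  0.3783  0.175 ]
True [ 0.5143 -0.0642  0.1483] [-1.812   1.0241  6.2792] 10.9667
```

```bash
python3 - <<'E'
from h import *
M,t,y=box()
for Y in(-.045,-.095,-.075,):
    p=M@[0,Y,0]+t
    movel(p+[0,0,.18],v=.3)
    print(Y,movel(p+[0,0,.11],v=.06,until_force=4),get_tcp_pos(),get_ft_force(),get_time())
movel(p+[0,0,.2],v=.3)
c,T,w=snap("wrist","w3"); np.save("T3.npy",T)
E
```

```text
-0.045 False [ 0.5277 -0.0263  0.1104] [-0.3075 -0.415   0.0103] 12.6083
-0.095 True [ 0.5105 -0.0745  0.1438] [ 0.8327 -5.1703 -0.8963] 13.7167
-0.075 True [ 0.5177 -0.0549  0.1478] [-3.448   0.8765 11.4249] 14.6583
```

```bash
python3 - <<'E'
from h import *
M,t,y=box()
p=M@[0,-.045,0]+t
movel(p+[0,0,.15],v=.3)
print(movel(p+[0,0,.09],v=.05,until_force=4),get_tcp_pos(),get_ft_force(),get_time())
a=read_camera("scene"); c,T=cam("scene"); tp=get_tcp_pos()
uv=project(c,T,[tp,tp+[0,0,.022],M@[0,-.045,.128]+t]); print(uv)
s=a[140:290,200:400]; s=cv2.resize(s,None,fx=4,fy=4,interpolation=cv2.INTER_CUBIC)
for (u,v),col in zip((uv-[200,140])*4+2,[(255,0,0),(0,255,0),(0,0,255)]): cv2.circle(s,(int(u),int(v)),4,col,1)
cv2.imwrite("pics/s4.png",s[:,:,::-1]); movel(p+[0,0,.2],v=.3)
E
```

```text
True [ 0.5271 -0.0263  0.1065] [-1.8081  0.8864  8.4799] 16.2167
[[290.4614 237.7948]
 [289.8355 230.3265]
 [289.9485 230.5727]]
```

View pics/s4.png

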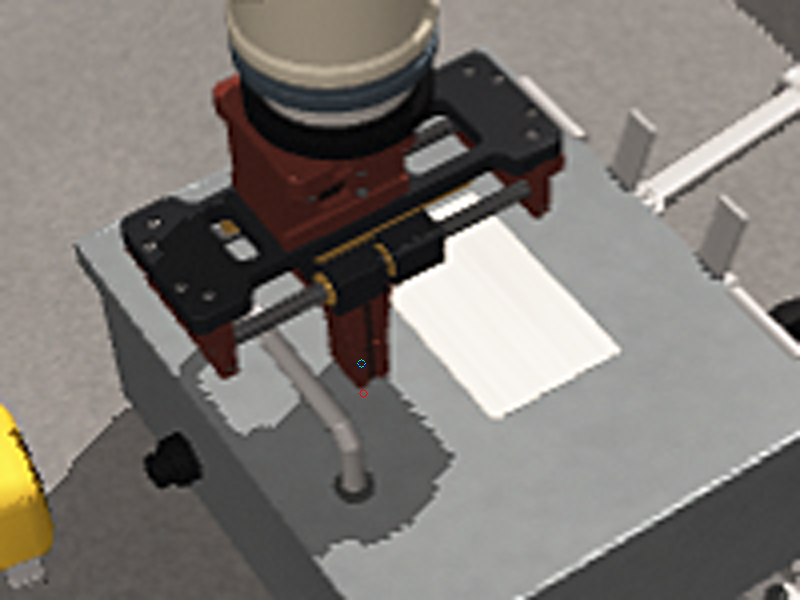

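The lid touches at a reported 0.1065, against a true 0.128, and the bar is offset the same way. So the real fingertips sit about 21.5 mm short of the reported TCP. I'll apply that offset, grasp and swing.

```bash
cat > lift.py <<'E'
from h import *
M,t,y=box(); D=.0215
h=M@[0,-.0845,0]+t
command_gripper(.5)
movel(h+[0,0,.2],v=.3)
print("hit",movel(h+[0,0,.165-.019-D],v=.12,until_force=8),get_tcp_pos())
command_gripper(0.0)
w=get_grip_width()*88; print(get_time(),w,get_finger_force(),get_ft_force(),get_tcp_pos())
if not 7<w<13: raise SystemExit("no grip")
p0=h+[0,0,.165-.019-D]
f=lambda a:np.array([0,-.205*np.cos(a)+.04*np.sin(a),.205*np.sin(a)+.04*np.cos(a)])
for a in np.arange(.15,1.9,.155):
    a=min(a,1.84)
    movel(p0+M@(f(a)-f(0)),v=.15)
    F=get_ft_force(); print(round(a,2),get_time(),F,get_finger_force(),get_grip_width()*88)
    if np.linalg.norm(F)>45 or get_grip_width()*88<6: print("STOP"); break
E
python3 lift.py
```

```text
hit False [ 0.5153 -0.0636  0.1249]
19.25 9.158862303383248 30.00151365995407 [1.386  6.9727 0.6134] [ 0.5154 -0.0625  0.1248]
0.15 19.6083 [ 4.4466  3.9872 -7.9665] 30.000715255737305 9.272913887271908
0.3 19.975 [ 4.9534  1.205  -7.8371] 29.9958273768425 9.287372509400381
0.46 20.3417 [ 3.2731 -2.7967 -5.9413] 29.99772995710373 8.808106428236819
0.62 20.7083 [-0.7994 -9.1669  1.4819] 30.00038355588913 8.987680025648523
0.77 21.075 [ -4.5371 -12.6498   9.9271] 30.001955330371857 9.127677242148751
0.92 21.4417 [-4.621  -9.4795 13.9627] 30.00407874584198 8.908220361548398
1.08 21.8083 [-5.0538 -6.5385 13.6778] 30.00369429588318 9.180715268579142
1.23 22.175 [-3.4259 -3.2966 11.6391] 30.0027135014534 9.07646827390329
1.39 22.5417 [-1.7366 -0.4184  9.3469] 30.00154048204422 9.279214322763114
1.54 22.9083 [0.3931 0.3331 6.3808] 30.000808238983154 9.178387751084099
1.7 23.275 [0.3839 0.8737 3.3729] 30.000437200069427 9.074106000521018
1.84 23.6167 [2.344  0.8774 1.4819] 29.999504685401917 8.968885223696622
```

```bash
python3 - <<'E'
from h import *
M,t,y=box(); p=np.array(get_tcp_pos())
command_gripper(.2); print(get_ft_force())
movel([p[0],p[1],.41],v=.3); print(get_ft_force(),get_time())
movel(M@[.03,-.055,.36]+t,v=.35); wait(.2)
c,T,w=snap("wrist","w5"); np.save("T5.npy",T); a=read_camera("scene"); print(get_time())
im=np.zeros((480,800,3),np.uint8); im[:,:640]=w; im[:240,480:]=a[60:300,150:470] if 0 else im[:240,480:]
im[:213,640:]=cv2.resize(a[60:380,180:420],(160,213)); cv2.imwrite("pics/v5.png",im[:,:,::-1])
for Y in(-.055,-.0525): print(project(c,T,[M@[0,Y,.1146]+t,M@[-.018,Y,.1146]+t]))
E
```

```text
[-0.2279  1.6052 -0.2652]
[ 0.1506  0.6379 -0.7368] 24.6
25.8333
[[309.9284 158.3253]
 [309.9584 140.4978]]
[[312.3642 158.3302]
 [312.4203 140.5028]]
```

View pics/v5.png

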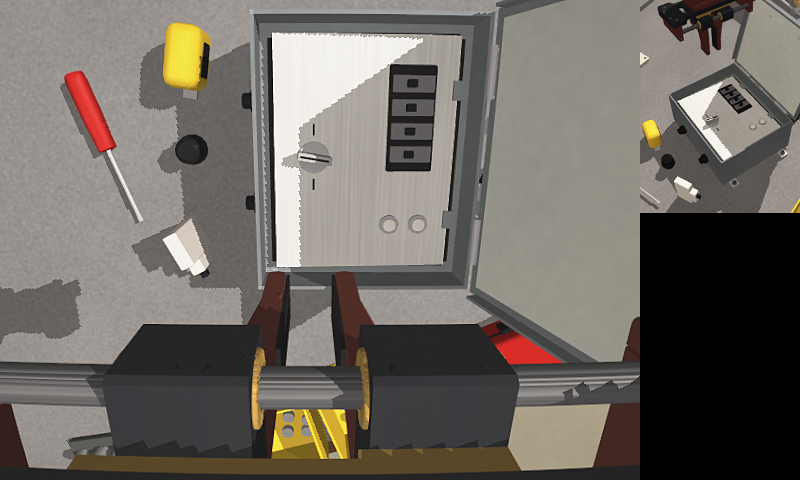

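The lid is back on its stop. The fastener head is at about (315,158), the marks at (314,130) and (314,184), and the wing lies about 1.4 rad off the marks. Next I grip the wing and turn it.

```bash
python3 - <<'E'
from h import *
M,t,y=box(); D=.0215
c=camera_info("wrist"); T=np.load("T5.npy")
mk=onplane(c,T,[(314,130),(314,184)],.0946).mean(0); hd=onplane(c,T,[(315,158)],.1146)[0]
print("marks mid",(mk-t)@M,"head",(hd-t)@M)
b=(mk-t)@M; b=np.array([(b[0]+((hd-t)@M)[0])/2,b[1],0]); f=M@b+t
cur=np.array(get_joint_pos())
up=f+[0,0,.20]; q0,q1=down(y+1.40),down(y)
print(cur,inverse_kinematics(up,q0),inverse_kinematics(up,q1))
json.dump(f.tolist(),open("fast.json","w"))
E
```

```text
marks mid [ 0.0011 -0.0507  0.0946] head [-0.0003 -0.0498  0.1146]
[-0.1011  0.1735  1.6044 -0.0002  1.3676 -1.3514] [-0.0829  0.2807  1.8468 -0.      1.0141  0.4104] [-0.0829  0.2807  1.8468 -0.      1.0141  1.8104]
```

```bash
cat > turn.py <<'E'
from h import *
M,t,y=box(); D=.0215
f=np.r_[json.load(open("fast.json"))[:2],0]
q0,q1=down(y+1.40),down(y)
command_gripper(.5)
move_pose(f+[0,0,.17],q0)
print("hit",movel(f+[0,0,.1005-D],v=.08,until_force=5),get_tcp_pos(),get_ft_force())
command_gripper(0.0); w=get_grip_width()*88
print(get_time(),w,get_finger_force(),get_ft_force(),get_ft_torque())
if not 6<w<12: raise SystemExit("no grip")
move_pose(f+[0,0,.1005-D],q1)
print(get_time(),get_grip_width()*88,get_ft_force(),get_ft_torque(),get_joint_pos())
E
python3 turn.py
```

```text
hit False [ 0.5263 -0.0318  0.0795] [ 0.1161  0.6313 -0.0083]
29.9167 8.724443112052395 30.0059911608696 [-1.9084  0.8422 -0.4431] [ 0.1689  0.0601 -0.0094]
31.1833 8.816834954034018 [-1.2666  5.2447 -1.5148] [ 0.6502  0.1789 -0.0119] [-0.0825  0.4617  1.9252  0.0007  0.7556  1.8092]
```

```bash
python3 - <<'E'
from h import *
M,t,y=box(); f=np.r_[json.load(open("fast.json"))[:2],0]
command_gripper(.35)
movel(f+[0,0,.2],v=.25); movel(f+M@[-.05,0,.22],v=.25); wait(.2)
c,T,w=snap("wrist","w6"); np.save("T6.npy",T); print(get_time())
u,v=project(c,T,[f+[0,0,.1]])[0]; print(u,v); u,v=int(u),int(v)
x0,y0=max(u-75,0),max(v-70,0); s=w[y0:y0+140,x0:x0+150]; print(x0,y0)
cv2.imwrite("pics/v6.png",cv2.resize(s,None,fx=4,fy=4,interpolation=cv2.INTER_CUBIC)[:,:,::-1])
E
```

```text
32.9833
308.95201088839997 149.58202090516028
233 79
```

View pics/v6.png

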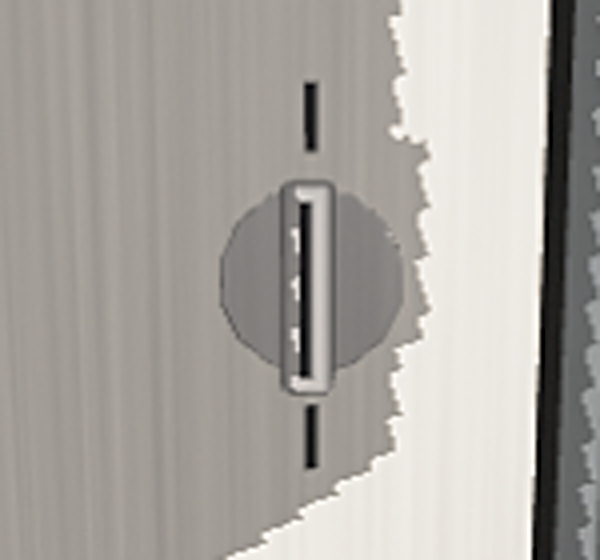

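The slot is in line with the two marks (crop: slot at x≈306, marks at x≈311, both vertical). Now push at panel_left, with the gripper turned so that the camera side faces away from the head.

```bash
python3 - <<'E'
from h import *
M,t,y=box(); f=np.r_[json.load(open("fast.json"))[:2],0]
p=f+M@[-.07,0,0]
move_pose(p+[0,0,.2],down(y+np.pi)); command_gripper(0.0)
movel(p+[0,0,.085],v=.2); wait(.1); F0=get_ft_force()[2]
print(get_time(),F0)
print("touch",movel(p+[0,0,.06],v=.02,until_force=3),get_tcp_pos(),get_ft_force()[2])
print("home",movel(p+[0,0,.05],v=.015,until_force=14),get_tcp_pos(),get_ft_force()[2])
wait(.5); print(get_time(),get_tcp_pos(),get_ft_force())
a=read_camera("scene"); cv2.imwrite("pics/v7.png",cv2.resize(a[60:330,180:500],(640,540))[:,:,::-1])
E
```

```text
37.0833 0.00922677055120423
touch True [ 0.4593 -0.0097  0.07  ] 3.095011009451365
home True [ 0.4593 -0.0099  0.0655] 8.80719724025915
38.9583 [ 0.4593 -0.0099  0.0655] [-1.8927  0.4915  7.0593]
```

View pics/v7.png

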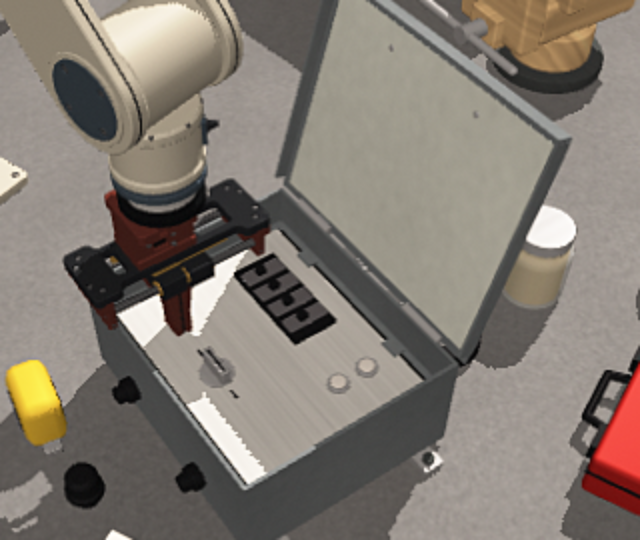

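The panel reads home (0.0655 + 0.0215 = 0.087), but the held force is only about 7 N. I'll press firmly against the stop and hand in.

```bash
python3 - <<'E'
from h import *
p=np.array(get_tcp_pos())
for i in range(1,12):
    movel(p-[0,0,.0005*i],v=.01); wait(.15); F=get_ft_force(); print(i,F,get_tcp_pos()[2],get_time())
    if F[2]>16: break
wait(.5); F=get_ft_force(); print(F,get_tcp_pos(),get_time())
if 13<F[2]<32: job_done(); print("done")
E
```

```text
1 [-2.7195 -1.4707 10.8963] 0.06548748784209513 39.4083
2 [-3.9161 -0.33   17.7496] 0.06540599509663617 39.8083
[-4.0285 -0.7982 17.8294] [ 0.4594 -0.0099  0.0654] 40.3083
the job is handed in; nothing more can be done
done
```

The job is handed in at 40 s: the lid rests on its stop, the fastener slot lines up with the marks, and the panel is held home at `panel_left` with about 18 N, leaving the fastener head free.

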